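# Load the spacing collars on a leaning cutter arbor

### The arm

A 6-joint arm with a two-finger parallel gripper is mounted at the origin on a cart in front of the work surface, level with it; the furniture and walls round the work are solid. World frame = base frame: x ahead of the robot, y to its left, z up, the work surface at z = 0. Lengths are in m, angles in rad, forces in N, time in s.
With the tool pointing down it reaches from about 0.375 to 0.975 m from the base axis. Payload 3.8 kg.
Tool frame: the origin (TCP) lies between the finger pads; the fingertips stand 8 mm ahead of it and the grasp point (between the pads) lies 11 mm behind it; z points along the fingers, y is the direction in which the jaws open and shut (so a half turn about z gives the same grasp; the last joint's range is limited). The gripper opens to 85 mm and grips with 20 to 120 N. Pads are 22 mm wide; open, the fingers measure 114 mm over their backs; the gripper's body (76 mm by 85 mm) begins 54 mm behind the grasp point. The pads swing forward as they close: fully open they stand 13 mm farther back than shut.
Start: joints at [1.232, 0.264, 1.604, -0, 1.274, -0.037], TCP at [0.201, 0.644, 0.239] pointing down, gripper open.
Joint ranges: [-2.63, 2.63], [-0.94, 2.18], [0.31, 2.57], [-1.31, 4.45], [0, 2.66], [-2.55, 2.55]. Speed limits (rad/s): [2.57, 2.57, 3.14, 3.14, 3.14, 3.14].

### API

Orientations are given as a unit quaternion [x, y, z, w].
In Python, from workcell import * gives the robot as it stands.
- The arm moves only by the tool arm_command, never from a script. Its argument "steps" is a list that holds one entry, the list of rows, each a list of 7 numbers: the opening, from -1 (shut) to 1 (fully open), then the shift along the tool's x, y, z in units of 50 mm (1.0 is 50 mm), then the turn, a rotation vector about the tool's x, y, z in units of 6 degrees (1.0 is 6 degrees). In form: [[[claw, dx, dy, dz, wx, wy, wz], ...]]. A call has 1 to 10 rows; each row is the pose to reach, as a shift and turn from the pose commanded when the call began, along the tool's axes at that moment; what a row does not reach only later rows make up. A row lasts 1/8 s, in which the tool goes at most 62.5 mm and 10.7 degrees, less where a joint would pass 70% of its speed; a pose out of reach is approached as far as the arm can. A call with a gripper value outside its range is refused whole. The fingers move at their own pace and stop on an object; "newtons" is the grip in N (left out, the last holds). Time passes only in rows, so rows that repeat a pose let the fingers close. It gives the time, the measured TCP pose, the force and the opening at its end, in the units of the state.
- sense(): the state, without advancing time (a new reading comes with each control period).
- capture(name): name is "scene" or "top"; returns the picture (480x640x3 uint8, red, green, blue); there is no depth.
- calibration(name): a dict with "camera_matrix" (3x3 intrinsics, pixels), "xyz" and "attitude" of the camera in the world. Camera axes: x right, y up, looking along -z (the intrinsics and any distortion apply to the point x, -y, -z); pixel columns grow to the right and rows downward; lengths in m; the calibration is good to about 2 mm. A picture is of the moment at which its call begins. calibration takes no time and is no camera call.
- finish_job(): hands the job in, once; it reports no verdict.
The state is a dict: "time": time; "joint_pos": joint angles; "qvel": joint speeds; "tau": joint torques, N m; "tcp_pos": TCP position; "ee_rot": TCP orientation; "wrist_force": force on the tool from outside, world axes, zero at the start; "torque": the same for the moment, N m; "grip_width": opening from 0.0 (shut) to 1.0 (fully open).
Only numpy, scipy, OpenCV 4.12 (cv2) and the standard library are available. Lean on these libraries where they do the work, as an engineer would, in place of code of your own. Each camera call takes 0.05 s, during which the arm holds its last target.

### The job

Get the cutter arbor ready for the shaper: thread the three aluminium spacing collars onto the leaning arbor on its stand, thickest first, then the middle one, then the thinnest, each right down on what is below it with no gap. Let go of them, and leave the other things on the bench where they are.

Things in the scene. Friction and masses are not known exactly. Their poses are not given: they have to be found in the camera images.
- collar_thick: The thickest of three plain bright aluminium spacing collars (short tubes, alike but for thickness): outside diameter 60 mm, straight bore 30 mm right through, 38 mm thick, about 220 g. Starts flat on the table, bore upright; which lies where varies. Origin at the centre of one end face (the lower one at the start), z along the bore, towards the other face. Both faces are alike: either may go first.
- collar_medium: The middle one of three plain bright aluminium spacing collars (short tubes, alike but for thickness): outside diameter 60 mm, straight bore 30 mm right through, 28 mm thick, about 160 g. Starts flat on the table, bore upright; which lies where varies. Origin at the centre of one end face (the lower one at the start), z along the bore, towards the other face. Both faces are alike: either may go first.
- collar_thin: The thinnest of three plain bright aluminium spacing collars (short tubes, alike but for thickness): outside diameter 60 mm, straight bore 30 mm right through, 18 mm thick, about 100 g. Starts flat on the table, bore upright; which lies where varies. Origin at the centre of one end face (the lower one at the start), z along the bore, towards the other face. Both faces are alike: either may go first.
- collar_thick_mid (a point): Centre of the bore of the thickest collar, half way (19 mm) along its thickness; axes as its body's.
- collar_medium_mid (a point): Centre of the bore of the middle collar, half way (14 mm) along its thickness; axes as its body's.
- collar_thin_mid (a point): Centre of the bore of the thinnest collar, half way (9 mm) along its thickness; axes as its body's.
- stand: Dark cast stand fixed to the table, holding the arbor: plate 150 x 110 mm, 12 mm high. Origin on the table under the shoulder's centre; its -x side is the one the arbor leans to, roughly towards the robot; z up. The inclined sleeve below the arbor's shoulder is 54 mm in diameter, so fingers beside a 60 mm collar meet nothing.
- arbor_seat (a point): Centre of the steel arbor's shoulder face, where the first collar sits, 85 mm above the table. z runs along the arbor, from shoulder to free end, leaning 30 degrees from vertical towards the stand's -x; y is level. Shoulder flange 46 mm in diameter. The three collars together take 84 mm.
- arbor_end (a point): Centre of the arbor's free end, 98 mm from the shoulder along the arbor; axes as arbor_seat's. The shaft is 26 mm in diameter for 84 mm from the shoulder, then tapers over 14 mm to a blunt 8 mm end; only the taper stays proud when all collars are on. A collar let go on the shaft slides down by its own weight.
- folding_rule: Bystander: folded wooden rule, 150 x 27 x 16 mm. Origin under its centre.
- offcut: Bystander: light wood offcut, 70 x 32 x 20 mm. Origin under its centre.
- wax_tin: Bystander: round tin of wax, 68 mm in diameter, 39 mm high. Origin under its centre.
- glue_bottle: Bystander: upright glue bottle, 47 mm in diameter, 131 mm high. Origin under its centre.
- sliding_bevel: Bystander: folded sliding bevel, 130 x 24 x 20 mm. Origin under its centre.
Things that resemble listed ones, but are neither listed nor needed, are in the scene too. What is shaped like the collar_thin but pink or purple is not meant.

How it is judged:
By the outcome, as a careful person would: the job done as asked, in the order asked, and still so for the second after the job is handed in, with the robot touching nothing.
It also fails if it takes over 67 s, if anything falls off the work surface, if the arm or the gripper's body presses on something with over 40 N, if the wrist force passes 120 N, or if a joint passes its speed limit or range.

## Working session

There is one attempt and no reset: what is moved stays moved. The work goes in short steps, Python scripts to look and compute and a tool call to move; the robot and the scene stay as the last step left them, time stands still between calls to the robot, and variables do not carry over. Pictures are saved under pics/ and viewed, and the job is handed in when it is done.

Besides the shell and the picture viewer there is one more tool, called after "Call:" by a JSON object that holds its "fn" and its "kwargs", one argument or row to a line. arm_command: Moves the arm, as the interface text tells. Its arguments: {"type":"object","properties":{"steps":{"type":"array","items":{"type":"array","items":{"type":"array","items":{"type":"number"}}}},"newtons":{"type":"number"}},"required":["steps"]}

```bash
ls; mkdir -p pics
python3 - <<'E'
from workcell import *
import cv2
print(sense())
for n in ("scene","top"):
    im=capture(n); cv2.imwrite(f"pics/{n}0.png",im[:,:,::-1]); print(calibration(n))
E
```

```text
pics
{'time': 0.0, 'joint_pos': array([ 1.23210523e+00,  2.64724103e-01,  1.60537289e+00,  3.01237946e-06,
        1.27369272e+00, -3.68916696e-02]), 'qvel': array([-2.14210377e-04, -7.57796401e-05,  9.49399835e-04,  4.85576757e-04,
        6.97418334e-04, -1.46939390e-03]), 'tau': array([ 2.85833943e-03, -5.15092993e+01, -3.67326558e+01,  2.45033033e-05,
        1.29904298e-02,  1.51988502e-05]), 'tcp_pos': array([0.20039572, 0.64382383, 0.23798217]), 'ee_rot': array([ 1.50328031e-01,  9.88635563e-01, -1.07895096e-03, -2.06499073e-04]), 'wrist_force': array([-0.14854121,  0.50553291,  0.31300311]), 'torque': array([0.01083364, 0.0298795 , 0.01965672]), 'grip_width': 1.0012157640566142}
{'camera_matrix': array([[523.42282274,   0.        , 322.48625922],
       [  0.        , 523.42282274, 233.74188709],
       [  0.        ,   0.        ,   1.        ]]), 'xyz': array([-0.06599   , -0.75343611,  0.74053548]), 'attitude': array([ 0.41142284, -0.1845536 , -0.35159762,  0.82039645])}
{'camera_matrix': array([[502.57073553,   0.        , 318.12853044],
       [  0.        , 502.57073553, 233.56170216],
       [  0.        ,   0.        ,   1.        ]]), 'xyz': array([ 0.41665764, -0.20082061,  1.22833333]), 'attitude': array([ 0.05168611, -0.03919451, -0.69623461,  0.7148774 ])}
```

View pics/scene0.png

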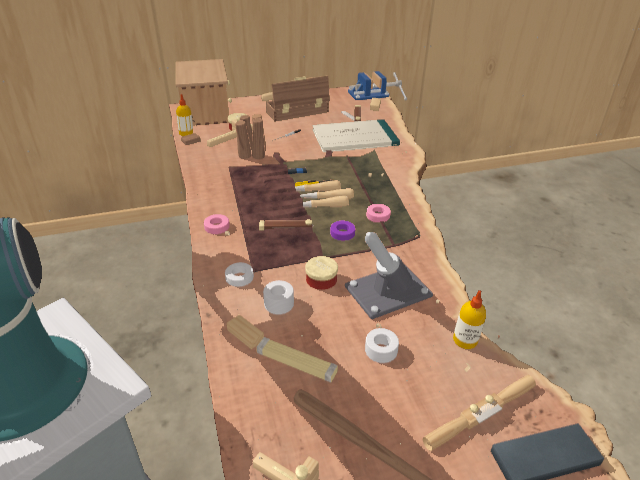

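View pics/top0.png

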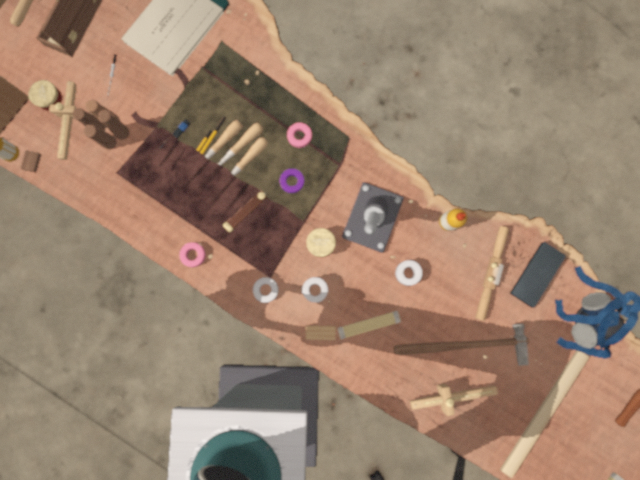

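The scene view shows collars at about (239,273), (279,296) and (382,345), with the stand at (388,285). The top view shows them at about (265,290), (315,290) and (409,273), with the stand at (374,217). Next I'll zoom in.

```bash
cat > h.py <<'E'
from workcell import *
import cv2, numpy as np
from scipy.spatial.transform import Rotation as R
from scipy.optimize import least_squares
def cam(n):
    c=calibration(n); return np.array(c["camera_matrix"]),np.array(c["xyz"]),R.from_quat(c["attitude"]).as_matrix()
def proj(n,P):
    K,t,A=cam(n); p=(np.atleast_2d(P)-t)@A; p=p*[1,-1,-1]
    q=p@K.T; return q[:,:2]/q[:,2:]
def back(n,uv,z):
    K,t,A=cam(n); d=np.linalg.solve(K,[uv[0],uv[1],1.])*[1,-1,-1]; d=A@d
    return t+d*(z-t[2])/d[2]
def circ(c,ax,r,n=60):
    ax=np.array(ax,float)/np.linalg.norm(ax); u=np.cross(ax,[0,1,0.01]); u/=np.linalg.norm(u); v=np.cross(ax,u)
    a=np.linspace(0,2*np.pi,n)[:,None]; return np.array(c)+r*(np.cos(a)*u+np.sin(a)*v)
def crop(im,cx,cy,w,h,s,fn):
    x0,y0=int(cx-w//2),int(cy-h//2); c=im[y0:y0+h,x0:x0+w]
    cv2.imwrite(fn,cv2.resize(c,None,fx=s,fy=s,interpolation=cv2.INTER_CUBIC)[:,:,::-1])
E
python3 - <<'E'
from h import *
t=cv2.imread("pics/top0.png")[:,:,::-1]; s=cv2.imread("pics/scene0.png")[:,:,::-1]
crop(t,340,250,200,150,4,"pics/ct.png"); crop(s,330,295,200,150,4,"pics/cs.png")
for uv in [(265,290),(315,290),(409,273)]: print(back("top",uv,0.028))
for uv in [(239,273),(279,296),(382,345)]: print(back("scene",uv,0.02))
E
```

```text
[ 0.43312237 -0.05482598  0.028     ]
[ 0.4363543  -0.17371359  0.028     ]
[ 0.48258512 -0.39603883  0.028     ]
[ 0.42953296 -0.06081526  0.02      ]
[ 0.44000525 -0.17241125  0.02      ]
[ 0.48145879 -0.39984163  0.02      ]
```

View pics/ct.png

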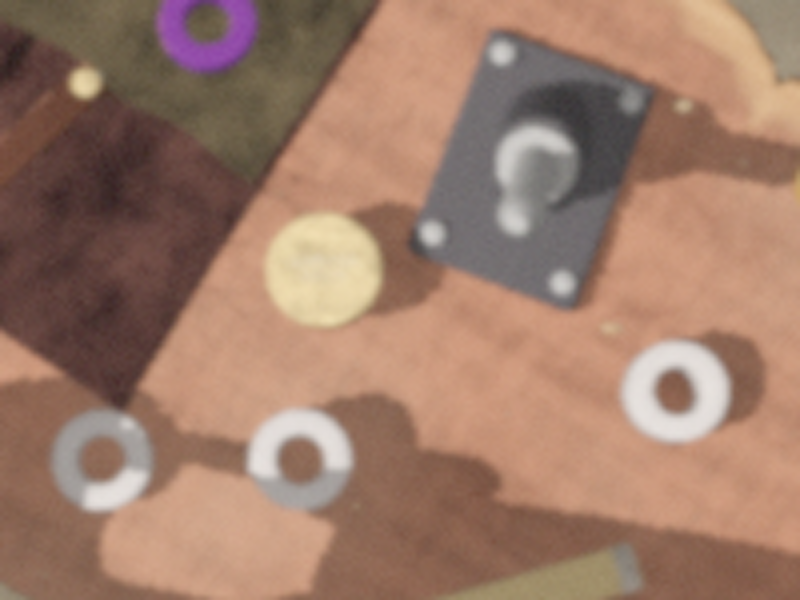

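View pics/cs.png

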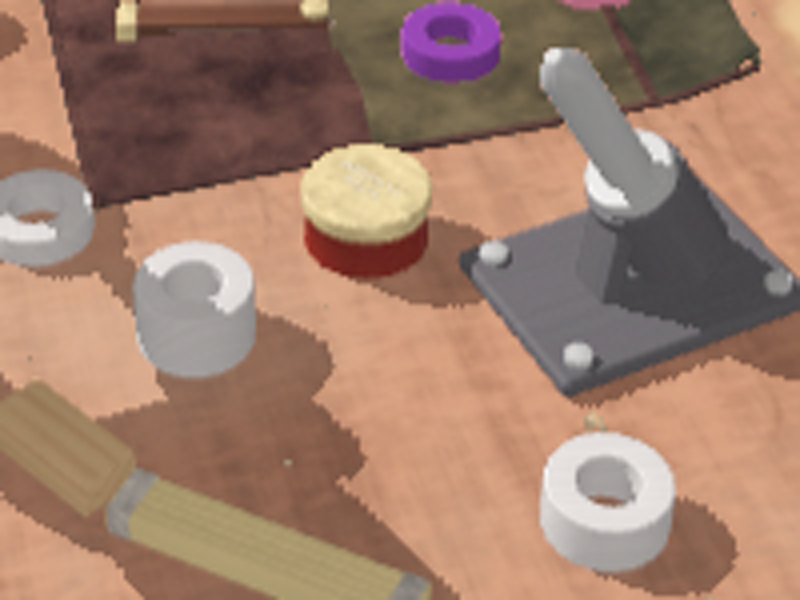

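```bash
cat > fit.py <<'E'
from h import *
T=cv2.imread("pics/top0.png")[:,:,::-1]; S=cv2.imread("pics/scene0.png")[:,:,::-1]
def full(im,p): # crop px -> full
    o=(240,175) if im=="top" else (230,220)
    return ((p[0]+.5)/4-.5+o[0],(p[1]+.5)/4-.5+o[1])
# plate
C=[back("top",full("top",p),0.012)[:2] for p in [(495,32),(652,92),(573,305),(412,245)]]
C=np.array(C); print("plate",C.round(4), [np.linalg.norm(C[i]-C[(i+1)%4]).round(4) for i in range(4)], C.mean(0))
lx=(C[0]+C[1]-C[2]-C[3]); print("yaw of +x", np.degrees(np.arctan2(lx[1],lx[0])))
# collars
hs=lambda im:cv2.cvtColor(np.ascontiguousarray(im),cv2.COLOR_RGB2HSV)
def render(n,c,h,SS=4):
    m=np.zeros((480*SS,640*SS),np.uint8)
    top=proj(n,circ([c[0],c[1],h],[0,0,1],.03)); bot=proj(n,circ([c[0],c[1],0],[0,0,1],.03))
    hull=cv2.convexHull(((np.vstack([top,bot])+.5)*SS).astype(np.float32)).astype(np.int32)
    cv2.fillPoly(m,[hull],255)
    if n=="top":
        it=((proj(n,circ([c[0],c[1],h],[0,0,1],.015))+.5)*SS).astype(np.int32)
        cv2.fillPoly(m,[it],0)
    return cv2.resize(m,(640,480),interpolation=cv2.INTER_AREA)/255.
from scipy.optimize import minimize
res={}
for name,c0,h in [("thin",(.431,-.058),.018),("thick",(.437,-.173),.038),("medium",(.482,-.398),.028)]:
    for cams in (["top"],["scene"],["top","scene"]):
        masks={}
        for n,im in (("top",T),("scene",S)):
            m=(hs(im)[:,:,1]<60).astype(float)
            w=cv2.dilate((render(n,c0,h)>0).astype(np.uint8),np.ones((9,9)))
            masks[n]=(m,w)
        def cost(c):
            s=0
            for n in cams:
                m,w=masks[n]; r=render(n,c,h); s+=(np.abs(m-r)*w).sum()
            return s
        o=minimize(cost,c0,method="Nelder-Mead",options=dict(initial_simplex=[c0,(c0[0]+.006,c0[1]),(c0[0],c0[1]+.006)],xatol=1e-4,fatol=.1))
        print(name,cams,o.x.round(4),round(o.fun,1))
E
python3 fit.py
```

```text
plate [[ 0.7033 -0.2854]
 [ 0.6679 -0.3822]
 [ 0.5353 -0.3353]
 [ 0.5695 -0.237 ]] [np.float64(0.1031), np.float64(0.1407), np.float64(0.1041), np.float64(0.1423)] [ 0.619032   -0.30995557]
yaw of +x -19.695983175980608
thin ['top'] [ 0.4346 -0.0535] 63.9
thin ['scene'] [ 0.4354 -0.0521] 57.3
thin ['top', 'scene'] [ 0.435  -0.0529] 124.3
thick ['top'] [ 0.4382 -0.1733] 84.0
thick ['scene'] [ 0.4382 -0.1721] 34.9
thick ['top', 'scene'] [ 0.438  -0.1725] 125.0
medium ['top'] [ 0.4845 -0.397 ] 91.6
medium ['scene'] [ 0.4856 -0.3958] 53.1
medium ['top', 'scene'] [ 0.4851 -0.3961] 156.4
```

```bash
cat > ov.py <<'E'
from fit import *
import sys
sx,sy,psi=map(float,sys.argv[1:4]); psi=np.radians(psi)
ax=np.array([-.5*np.cos(psi),-.5*np.sin(psi),np.sqrt(.75)]); s=np.array([sx,sy,.085])
def draw(n,im,cx,cy,w,h,k,fn):
    x0,y0=cx-w//2,cy-h//2
    c=np.ascontiguousarray(cv2.resize(im[y0:y0+h,x0:x0+w],None,fx=k,fy=k,interpolation=cv2.INTER_CUBIC)[:,:,::-1])
    def pl(P,col): 
        q=((proj(n,P)-[x0,y0]+.5)*k-.5); cv2.polylines(c,[np.round(q*8).astype(np.int32)],False,col,1,cv2.LINE_AA,3)
    pl(circ(s,ax,.023),(0,255,0)); pl(circ(s,ax,.013),(0,255,255)); pl(circ(s+.084*ax,ax,.013),(0,255,255)); pl(circ(s+.098*ax,ax,.004),(0,0,255))
    pl(np.array([s,s+.098*ax]),(255,0,0))
    xd=np.array([np.cos(psi),np.sin(psi),0]); yd=np.array([-xd[1],xd[0],0])
    v=np.cross([0,1,0],[0,0,1])
    cr=np.cross(ax,calibration(n)["xyz"]-s); cr/=np.linalg.norm(cr)
    for g in(-1,1): pl(np.array([s+g*.013*cr,s+.084*ax+g*.013*cr]),(255,0,255))
    for (x,y,hh) in [(.435,-.0529,.018),(.438,-.1725,.038),(.4851,-.3961,.028)]:
        pl(circ([x,y,hh],[0,0,1],.03),(0,255,0)); pl(circ([x,y,hh],[0,0,1],.015),(0,255,0)); pl(circ([x,y,0],[0,0,1],.03),(255,0,0))
    cv2.imwrite(fn,c)
q=sys.argv[4]
draw("top",T,374,215,80,75,8,f"pics/ot{q}.png"); draw("scene",S,388,275,100,75,8,f"pics/os{q}.png")
draw("top",T,340,265,200,100,4,f"pics/otc{q}.png"); draw("scene",S,310,305,200,120,4,f"pics/osc{q}.png")
E
python3 - <<'E'
from h import *
f=lambda p:((p[0]+.5)/4-.5+240,(p[1]+.5)/4-.5+175)
print(back("top",f((538,165)),.085),back("top",f((515,222)),.17))
E
python3 ov.py .638 -.311 -19.7 1 >/dev/null; cd pics; python3 -c "
import cv2,numpy as np
a=cv2.imread('ot1.png');b=cv2.imread('os1.png');cv2.imwrite('o1.png',cv2.resize(np.hstack([a,b]),None,fx=.55,fy=.55,interpolation=cv2.INTER_AREA))
cv2.imwrite('c1.png',np.vstack([cv2.imread('otc1.png')[80:],cv2.imread('osc1.png')[200:]])[:600]) "
```

```text
[ 0.6085436  -0.30621963  0.085     ] [ 0.56334291 -0.28660843  0.17      ]Traceback (most recent call last):
  File "ov.py", line 1, in <module>
    from fit import *
  File "fit.py", line 35, in <module>
    o=minimize(cost,c0,method="Nelder-Mead",options=dict(initial_simplex=[c0,(c0[0]+.006,c0[1]),(c0[0],c0[1]+.006)],xatol=1e-4,fatol=.1))
    res = _minimize_neldermead(fun, x0, args, callback, bounds=bounds,
                               **options)
    fxr = func(xr)
    fx = function(np.copy(x), *(wrapper_args + args))
  File "fit.py", line 33, in cost
    m,w=masks[n]; r=render(n,c,h); s+=(np.abs(m-r)*w).sum()
                    ~~~~~~^^^^^^^
  File "fit.py", line 18, in render
    it=((proj(n,circ([c[0],c[1],h],[0,0,1],.015))+.5)*SS).astype(np.int32)
         ~~~~^^^^^^^^^^^^^^^^^^^^^^^^^^^^^^^^^^^^
  File "h.py", line 8, in proj
    K,t,A=cam(n); p=(np.atleast_2d(P)-t)@A; p=p*[1,-1,-1]
          ~~~^^^
  File "h.py", line 6, in cam
    c=calibration(n); return np.array(c["camera_matrix"]),np.array(c["xyz"]),R.from_quat(c["attitude"]).as_matrix()
ValueError: time passes only in moves, steps and waits
[ WARN:0@0.007] global loadsave.cpp:275 findDecoder imread_('ot1.png'): can't open/read file: check file path/integrity
[ WARN:0@0.007] global loadsave.cpp:275 findDecoder imread_('os1.png'): can't open/read file: check file path/integrity
Traceback (most recent call last):
cv2.error: OpenCV(4.12.0) :-1: error: (-5:Bad argument) in function 'resize'
> Overload resolution failed:
>  - src data type = object is not supported
>  - Expected Ptr<cv::UMat> for argument 'src'
```

```bash
python3 - <<'E'
from workcell import *
import pickle
pickle.dump({n:calibration(n) for n in("top","scene")},open("cal.pkl","wb"))
E
sed -i 's/^def cam(n):/import pickle\n_C=pickle.load(open("\.\/cal.pkl","rb"))\ncalibration=lambda n:_C[n]\ndef cam(n):/' h.py
sed -i '/^from scipy.optimize import minimize/,$d' fit.py
cat > mk.sh <<'E'
python3 ov.py $1 $2 $3 $4 >/dev/null; cd pics; python3 -c "
import cv2,numpy as np
a=cv2.imread('ot$4.png');b=cv2.imread('os$4.png');cv2.imwrite('o$4.png',cv2.resize(np.hstack([a,b]),None,fx=.55,fy=.55,interpolation=cv2.INTER_AREA))
cv2.imwrite('c$4.png',np.vstack([cv2.imread('otc$4.png')[80:],cv2.imread('osc$4.png')[100:]])[:600]) "
E
bash mk.sh .609 -.306 -21 1
```

```text
(no output)
```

View pics/o1.png

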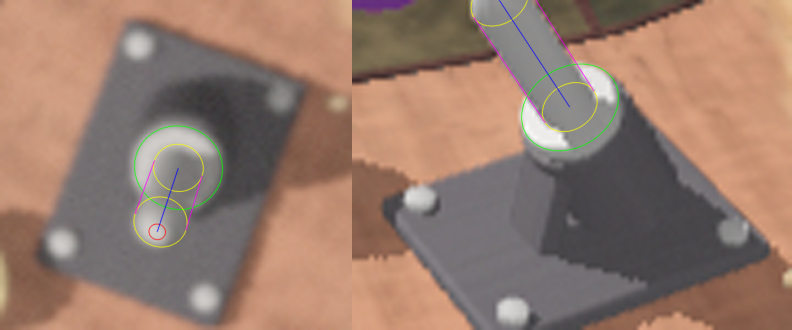

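View pics/c1.png

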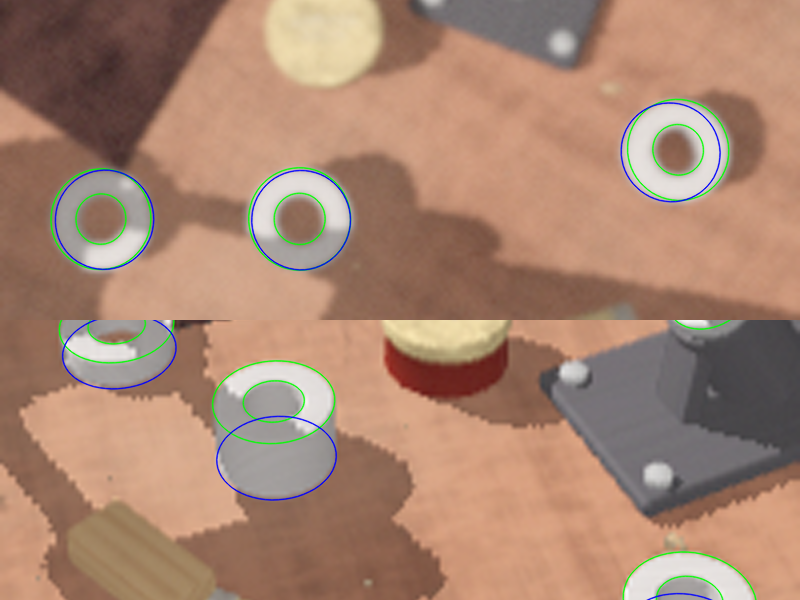

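```bash
sed -i 's/^draw("top",T,374,215.*/draw("top",T,373,217,36,36,16,f"pics\/ot{q}.png"); draw("scene",S,383,252,56,64,12,f"pics\/os{q}.png")/' ov.py
sed -i 's/.*hstack.*/a=cv2.imread("ot$4.png");b=cv2.imread("os$4.png");h=min(a.shape[0],b.shape[0]);cv2.imwrite("o$4.png",cv2.resize(b,None,fx=.78,fy=.78,interpolation=cv2.INTER_AREA))/; s/python3 -c "/python3 -c '"'"'/; s/) "$/) '"'"'/' mk.sh
sed -i "s/python3 -c '/Q=$\{4\} python3 -c '/;s/\$4\.png/%s.png/g" mk.sh
python3 ov.py .609 -.306 -21 2 >/dev/null; python3 -c "
import cv2
b=cv2.imread('pics/os2.png');cv2.imwrite('pics/o2.png',cv2.resize(b,None,fx=.78,fy=.78))"
```

```text
(no output)
```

View pics/ot2.png

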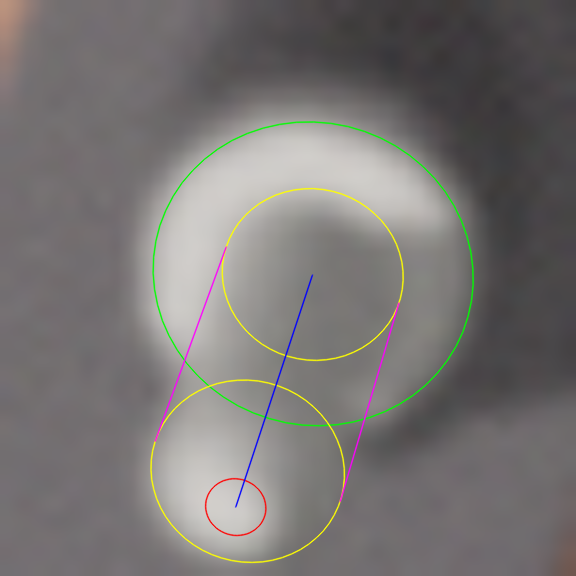

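View pics/o2.png

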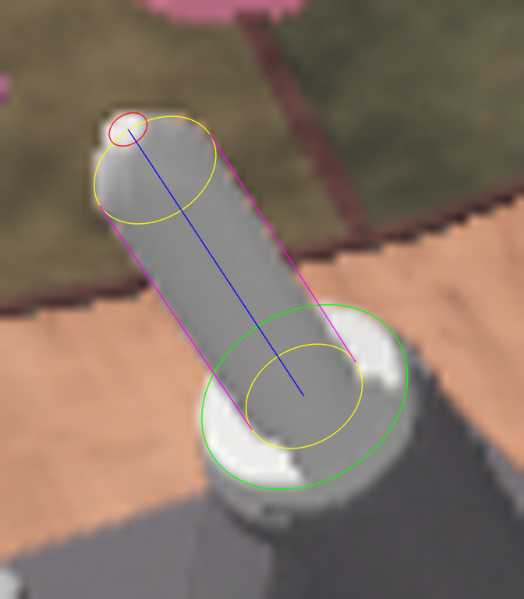

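Thick is the middle collar at (.438,-.1725), thin is at (.435,-.053) and medium is at (.485,-.396). The overlays agree to within about 1 mm. The arbor seat is near (.610,-.306) with psi ≈ -20.5°. Next is the first approach.

```bash
cat >> h.py <<'E'
PSI=np.radians(-20.5)
AX=np.array([-.5*np.cos(PSI),-.5*np.sin(PSI),np.sqrt(.75)]); SEAT=np.array([.6105,-.306,.085])
YV=np.array([-np.sin(PSI),np.cos(PSI),0])
def rot(z,y=YV):
    z=np.array(z,float); return np.column_stack([np.cross(y,z),y,z])
DOWN=rot([0,0,-1]); LEAN=rot(-AX)
def rel(s,p,Rm):
    R0=R.from_quat(s["ee_rot"]).as_matrix()
    return np.r_[R0.T@(np.array(p)-s["tcp_pos"])/.05, R.from_matrix(R0.T@Rm).as_rotvec(degrees=True)/6]
def show(s):
    print("t",round(s["time"],2),"tcp",s["tcp_pos"].round(4),"F",s["wrist_force"].round(1),"w",round(s["grip_width"],3),"j",s["joint_pos"].round(2))
def err(s,Rm): return (R.from_matrix(R.from_quat(s["ee_rot"]).as_matrix().T@Rm)).as_rotvec(degrees=True).round(2)
E
python3 - <<'E'
from h import *
s=sense(); show(s)
print(rel(s,[.47,.22,.22],DOWN).round(2)); print(rel(s,[.438,-.1725,.10],DOWN).round(2))
print(rel(s,[.438,-.1725,.016],DOWN).round(2))
E
```

```text
t 0.1 tcp [0.2004 0.6439 0.2381] F [ 0.  -0.2 -0.9] w 1.001 j [ 1.23  0.26  1.61  0.    1.27 -0.04]
[-7.67 -6.49  0.37 -0.02 -0.    0.53]
[ -9.39 -14.17   2.79  -0.02  -0.     0.53]
[ -9.39 -14.17   4.47  -0.02  -0.     0.53]
```

Call:
{"fn": "arm_command", "kwargs": {
  "steps": [
    [[1,-7.67,-6.49,0.37,0,0,0.53],[1,-7.67,-6.49,0.37,0,0,0.53],[1,-7.67,-6.49,0.37,0,0,0.53],[1,-7.67,-6.49,0.37,0,0,0.53],[1,-7.67,-6.49,0.37,0,0,0.53],[1,-7.67,-6.49,0.37,0,0,0.53],[1,-7.67,-6.49,0.37,0,0,0.53],[1,-7.67,-6.49,0.37,0,0,0.53],[1,-9.39,-14.17,0.8,0,0,0.53],[1,-9.39,-14.17,0.8,0,0,0.53]]
  ],
  "newtons": 40
}}

```text
time: 1.35
tcp_pos: [0.459, 0.0964, 0.2135]
ee_rot: [0.178, 0.984, -0.0, -0.0]
wrist_force: [1.6, -0.8, -0.1]
grip_width: 1.0
```

Run:
```python
from h import *
s=sense(); show(s); print(rel(s,[.438,-.1725,.10],DOWN).round(2))
```

```text
t 1.35 tcp [0.459  0.0964 0.2135] F [ 1.6 -0.8 -0.1] w 1.0 j [ 0.15 -0.11  2.06 -0.    1.2  -1.06]
[-1.49 -5.19  2.27 -0.   -0.    0.  ]
```

Call:
{"fn": "arm_command", "kwargs": {
  "steps": [
    [[1,-1.49,-5.19,1.5,0,0,0],[1,-1.49,-5.19,1.5,0,0,0],[1,-1.49,-5.19,1.5,0,0,0],[1,-1.49,-5.19,1.5,0,0,0],[1,-1.49,-5.19,1.5,0,0,0],[1,-1.49,-5.19,2.2,0,0,0],[1,-1.49,-5.19,2.2,0,0,0],[1,-1.49,-5.19,2.2,0,0,0]]
  ]
}}

```text
time: 2.35
tcp_pos: [0.4384, -0.1704, 0.1045]
ee_rot: [0.177, 0.984, 0.0, -0.0]
wrist_force: [-0.7, -0.5, -0.0]
grip_width: 1.0
```

Run:
```python
from h import *
im=capture("top"); crop(im,310,270,160,120,5,"pics/a1.png")
s=sense(); show(s); print(rel(s,[.438,-.1725,.017],DOWN).round(3))
```

```text
t 2.4 tcp [ 0.439  -0.1705  0.1051] F [1.3 0.5 0. ] w 1.0 j [-0.42  0.    2.16  0.    0.97 -1.64]
[ 0.008 -0.044  1.762 -0.     0.013  0.012]
```

View pics/a1.png

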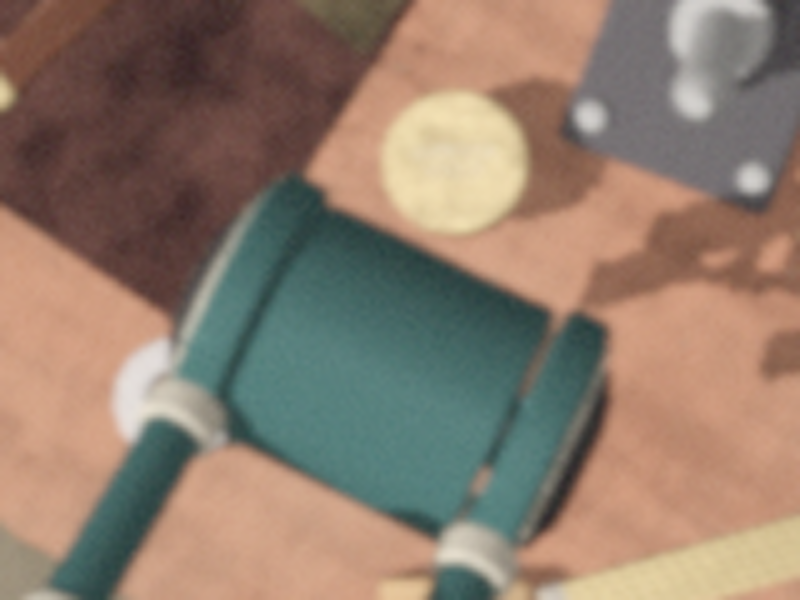

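Call:
{"fn": "arm_command", "kwargs": {
  "steps": [
    [[1,0.01,-0.04,0.9,0,0,0],[1,0.01,-0.04,1.76,0,0,0],[1,0.01,-0.04,1.76,0,0,0],[-0.2,0.01,-0.04,1.76,0,0,0],[-0.2,0.01,-0.04,1.76,0,0,0],[-0.2,0.01,-0.04,1.76,0,0,0],[-0.2,0.01,-0.04,1.76,0,0,0],[-0.2,0.01,-0.04,1.76,0,0,0]]
  ],
  "newtons": 40
}}

```text
time: 3.4
tcp_pos: [0.4396, -0.1732, 0.0189]
ee_rot: [0.178, 0.984, -0.0, 0.003]
wrist_force: [-1.0, 2.1, 7.1]
grip_width: 0.678
```

Run:
```python
from h import *
s=sense(); show(s)
```

```text
t 3.4 tcp [ 0.4396 -0.1732  0.0189] F [-1.   2.1  7.1] w 0.678 j [-0.43  0.14  2.22  0.    0.78 -1.64]
```

```bash
cat >> h.py <<'E'
def place(d,ox,oz): return SEAT+AX*d-LEAN@np.array([ox,0,oz])
E
python3 - <<'E'
from h import *
s=sense()
print(rel(s,[.44,-.173,.12],DOWN).round(2))
for d in (.135,.07,.025): print(place(d,.0017,.0189).round(4), rel(s,place(d,.0017,.0189),LEAN).round(2))
E
```

```text
[-0.02  0.01 -2.02 -0.    0.05  0.01]
[ 0.5398 -0.2796  0.2191] [-2.64 -1.29 -3.99  0.   -4.95  0.01]
[ 0.5702 -0.2909  0.1628] [-3.29 -1.29 -2.86  0.   -4.95  0.01]
[ 0.5913 -0.2988  0.1239] [-3.73 -1.29 -2.08  0.   -4.95  0.01]
```

Call:
{"fn": "arm_command", "kwargs": {
  "steps": [
    [[-0.2,0,0,-1,0,0,0],[-0.2,0,0,-2,0,0,0],[-0.2,-0.4,-0.2,-3.2,0,-1,0],[-0.2,-1,-0.5,-4,0,-2,0],[-0.2,-1.6,-0.8,-4,0,-3.5,0],[-0.2,-2.2,-1.1,-4,0,-4.95,0],[-0.2,-2.64,-1.29,-3.99,0,-4.95,0],[-0.2,-2.64,-1.29,-3.99,0,-4.95,0],[-0.2,-2.64,-1.29,-3.99,0,-4.95,0],[-0.2,-2.64,-1.29,-3.99,0,-4.95,0]]
  ]
}}

```text
time: 4.65
tcp_pos: [0.538, -0.2784, 0.2158]
ee_rot: [0.171, 0.951, -0.045, 0.252]
wrist_force: [0.2, -0.7, -3.0]
grip_width: 0.673
```

Run:
```python
from h import *
im=capture("top"); crop(im,360,230,130,100,6,"pics/a2t.png")
im2=capture("scene"); crop(im2,370,250,130,100,6,"pics/a2s.png")
s=sense(); show(s); print(err(s,LEAN))
```

```text
t 4.75 tcp [ 0.5381 -0.2785  0.2157] F [ 0.8 -0.6 -3.3] w 0.675 j [-0.58 -0.14  2.16  0.19  0.62 -1.92]
[ 0.03 -0.3   0.05]
```

View pics/a2t.png

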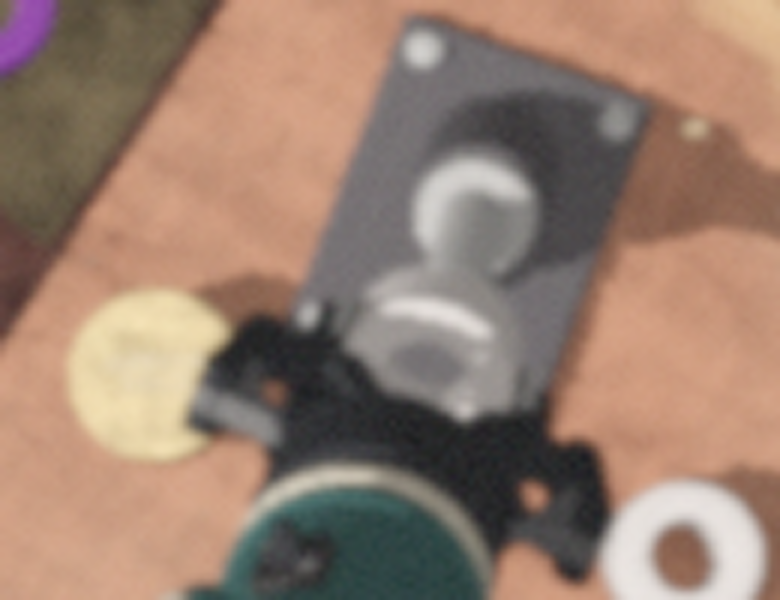

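View pics/a2s.png

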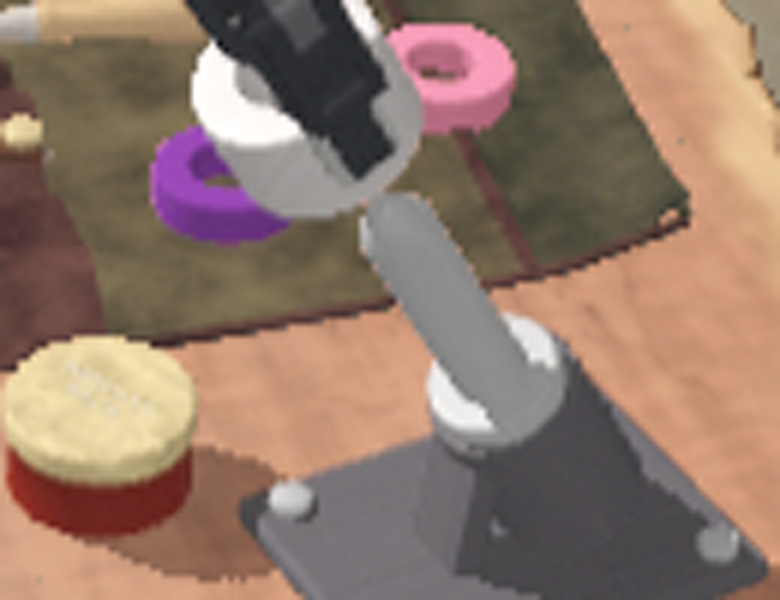

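```bash
cat > ov2.py <<'E'
from h import *
def ov(n,im,cx,cy,w,h,k,fn,s,ox,oz,th):
    x0,y0=cx-w//2,cy-h//2
    c=np.ascontiguousarray(cv2.resize(im[y0:y0+h,x0:x0+w],None,fx=k,fy=k,interpolation=cv2.INTER_CUBIC)[:,:,::-1])
    def pl(P,col):
        q=((proj(n,P)-[x0,y0]+.5)*k-.5); cv2.polylines(c,[np.round(q*8).astype(np.int32)],False,col,1,cv2.LINE_AA,3)
    Rm=R.from_quat(s["ee_rot"]).as_matrix(); b=s["tcp_pos"]+Rm@[ox,0,oz]; a=-Rm[:,2]
    for q,r in ((b,.03),(b,.015),(b+a*th,.03),(b+a*th,.015)): pl(circ(q,a,r),(0,255,0))
    pl(np.array([b,b-a*.1]),(0,255,0))
    for d,r in ((0,.023),(0,.013),(.084,.013),(.098,.004)): pl(circ(SEAT+AX*d,AX,r),(0,0,255))
    pl(np.array([SEAT,SEAT+.098*AX]),(255,0,0))
    cv2.imwrite(fn,c)
    d=b-SEAT; print("d",(d@AX).round(4),"lateral level",(d@YV).round(4),"lateral other",(d@np.cross(YV,AX)).round(4))
E
python3 - <<'E'
from ov2 import *
s=sense(); t=capture("top"); c=capture("scene")
ov("top",t,370,225,70,75,8,"pics/a3t.png",s,.0017,.0189,.038); ov("scene",c,375,245,90,75,8,"pics/a3s.png",s,.0017,.0189,.038)
E
```

```text
d 0.133 lateral level 0.0005 lateral other -0.0035
d 0.133 lateral level 0.0005 lateral other -0.0035
```

View pics/a3t.png

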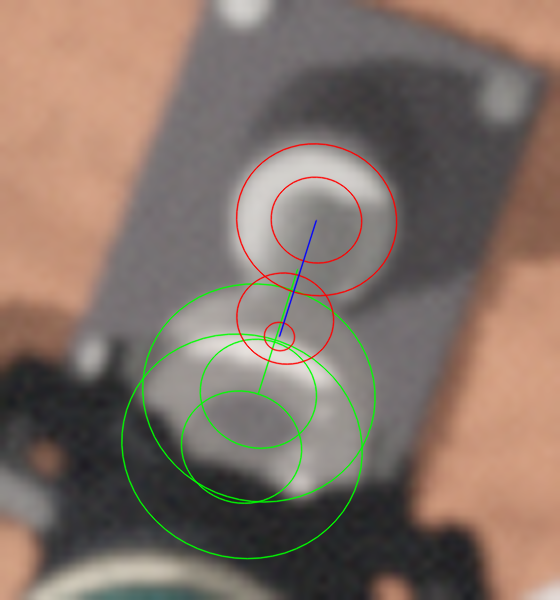

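View pics/a3s.png

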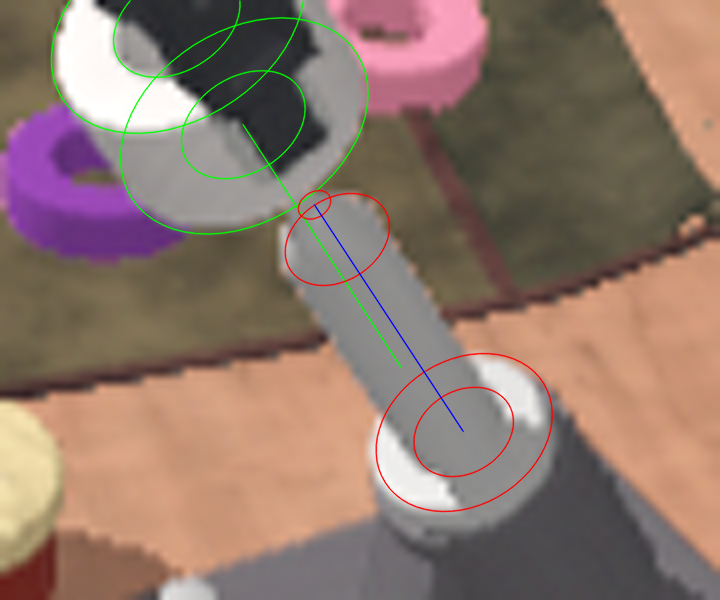

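```bash
sed -i 's/SEAT=np.array(\[.6105,-.306/SEAT=np.array([.6097,-.3056/' h.py
python3 - <<'E'
from ov2 import *
s=sense(); t=capture("top")
t2=np.clip(((t/255.)**.5*1.15)*255,0,255).astype(np.uint8)
ov("top",t2,364,232,36,44,13,"pics/a4.png",s,.0017,.0189,.038); 
x0,y0=364-18,232-22
a=cv2.imread("pics/a4.png"); b=cv2.resize(t2[y0:y0+44,x0:x0+36],None,fx=13,fy=13,interpolation=cv2.INTER_CUBIC)[:,:,::-1]
o=np.hstack([a,b]); cv2.imwrite("pics/a4.png",cv2.resize(o,None,fx=.8,fy=.8)); print(o.shape)
E
```

```text
d 0.1325 lateral level 0.0003 lateral other -0.0027
(572, 936, 3)
```

View pics/a4.png

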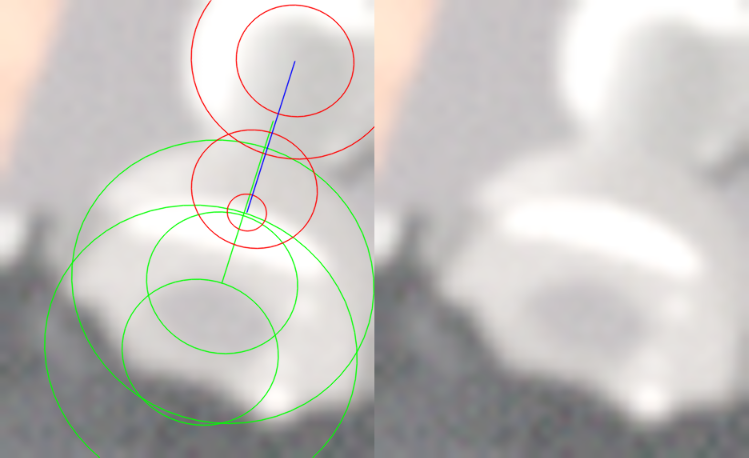

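Run:
```python
from h import *
s=sense()
for d in (.132,.1,.07,.027): print(d, rel(s,place(d,.0017,.0189),LEAN).round(2))
```

```text
0.132 [-0.05 -0.    0.01  0.   -0.05  0.01]
0.1 [-0.05 -0.    0.65  0.   -0.05  0.01]
0.07 [-0.06 -0.    1.25  0.   -0.05  0.01]
0.027 [-0.06 -0.    2.11  0.   -0.05  0.01]
```

Call:
{"fn": "arm_command", "kwargs": {
  "steps": [
    [[-0.2,-0.05,0,0,0,-0.05,0],[-0.2,-0.05,0,0.3,0,-0.05,0],[-0.2,-0.05,0,0.6,0,-0.05,0],[-0.2,-0.05,0,0.9,0,-0.05,0],[-0.2,-0.05,0,1.0,0,-0.05,0],[-0.2,-0.05,0,1.0,0,-0.05,0]]
  ]
}}

```text
time: 5.65
tcp_pos: [0.5633, -0.2882, 0.1722]
ee_rot: [0.172, 0.951, -0.046, 0.254]
wrist_force: [0.8, 0.5, -2.9]
grip_width: 0.674
```

Run:
```python
from ov2 import *
s=sense(); show(s); print(err(s,LEAN)); c=capture("scene"); t=capture("top")
ov("scene",c,380,250,80,75,8,"pics/a5s.png",s,.0017,.0189,.038)
for d in (.07,.05,.027): print(d, rel(s,place(d,.0017,.0189),LEAN).round(2))
```

```text
t 5.65 tcp [ 0.5633 -0.2882  0.1722] F [ 0.8  0.5 -2.9] w 0.674 j [-0.57 -0.03  2.15  0.21  0.52 -1.94]
[ 0.04 -0.1   0.02]
d 0.0814 lateral level 0.0001 lateral other -0.001
0.07 [-0.02 -0.    0.23  0.01 -0.02  0.  ]
0.05 [-0.02 -0.    0.63  0.01 -0.02  0.  ]
0.027 [-0.02 -0.    1.09  0.01 -0.02  0.  ]
```

View pics/a5s.png

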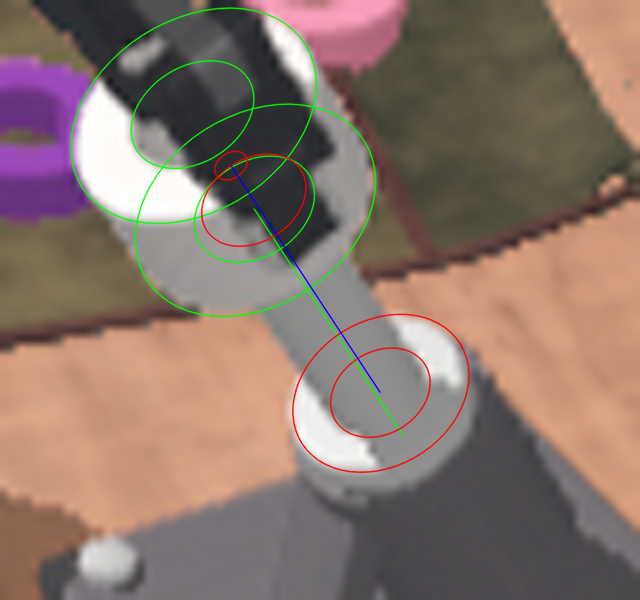

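Call:
{"fn": "arm_command", "kwargs": {
  "steps": [
    [[-0.2,-0.02,0,0.25,0,-0.02,0],[-0.2,-0.02,0,0.5,0,-0.02,0],[-0.2,-0.02,0,0.75,0,-0.02,0],[-0.2,-0.02,0,1.0,0,-0.02,0],[-0.2,-0.02,0,1.0,0,-0.02,0]]
  ]
}}

```text
time: 6.38
tcp_pos: [0.5877, -0.2974, 0.1291]
ee_rot: [0.172, 0.95, -0.046, 0.255]
wrist_force: [0.6, 0.1, -2.9]
grip_width: 0.676
```

Run:
```python
from ov2 import *
s=sense(); show(s); print(err(s,LEAN)); c=capture("scene")
ov("scene",c,385,260,80,75,8,"pics/a6s.png",s,.0017,.0189,.038)
```

```text
t 6.38 tcp [ 0.5877 -0.2974  0.1291] F [ 0.6  0.1 -2.9] w 0.676 j [-0.56  0.07  2.14  0.24  0.43 -1.97]
[0.03 0.03 0.01]
d 0.031 lateral level 0.0 lateral other -0.0
```

View pics/a6s.png

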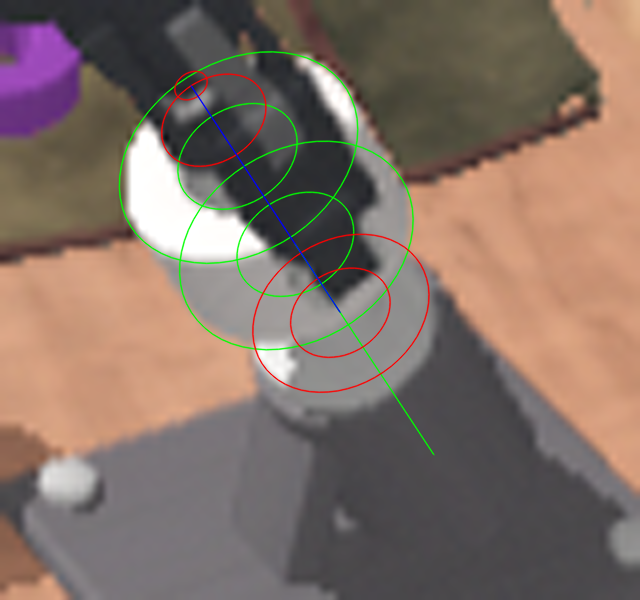

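Call:
{"fn": "arm_command", "kwargs": {
  "steps": [
    [[1,0,0,0,0,0,0],[1,0,0,0,0,0,0],[1,0,0,0,0,0,0],[1,0,0,0,0,0,0],[1,0,0,-0.5,0,0,0],[1,0,0,-1.2,0,0,0],[1,0,0,-2.2,0,0,0],[1,0,0,-2.8,0,0,0],[1,0,0,-2.8,0,0,0]]
  ]
}}

```text
time: 7.55
tcp_pos: [0.5228, -0.2737, 0.2557]
ee_rot: [0.171, 0.949, -0.048, 0.259]
wrist_force: [-0.1, -0.1, -0.0]
grip_width: 0.997
```

Run:
```python
from ov2 import *
s=sense(); show(s); c=capture("scene")
f=dict(s); f["ee_rot"]=R.from_matrix(LEAN).as_quat(); f["tcp_pos"]=place(0,0,0)
ov("scene",c,385,260,80,75,8,"pics/a7s.png",f,0,0,.038)
# next: medium above
for p in ([.4851,-.3961,.20],[.4851,-.3961,.09],[.4851,-.3961,.014]): print(rel(s,p,DOWN).round(2))
```

```text
t 7.55 tcp [ 0.5228 -0.2737  0.2557] F [-0.1 -0.1 -0. ] w 0.997 j [-0.59 -0.22  2.15  0.18  0.69 -1.92]
d 0.0 lateral level 0.0 lateral other 0.0
[ 0.44 -2.56  1.04 -0.01  5.08  0.01]
[ 1.55 -2.55  2.94 -0.01  5.08  0.01]
[ 2.33 -2.55  4.25 -0.01  5.08  0.01]
```

View pics/a7s.png

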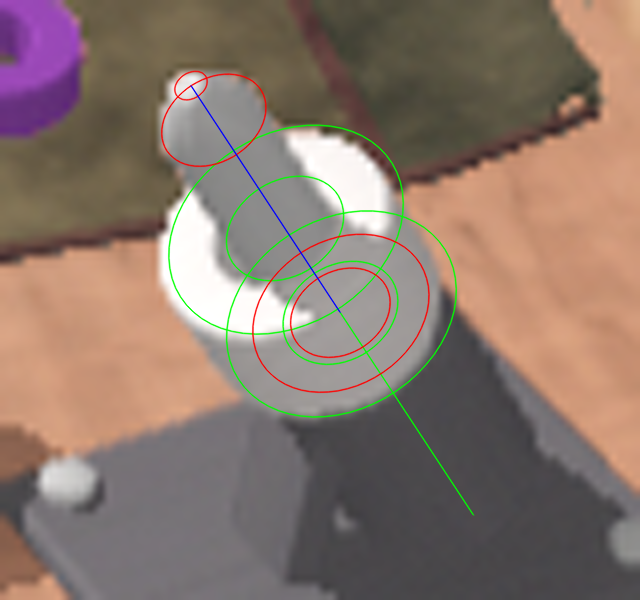

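Call:
{"fn": "arm_command", "kwargs": {
  "steps": [
    [[1,0,-0.8,0,0,1.5,0],[1,0.1,-1.6,0.3,0,3,0],[1,0.44,-2.4,1.04,0,5.08,0],[1,0.8,-2.55,1.7,0,5.08,0],[1,1.3,-2.55,2.5,0,5.08,0],[1,1.55,-2.55,2.94,0,5.08,0],[1,1.55,-2.55,2.94,0,5.08,0],[1,1.55,-2.55,2.94,0,5.08,0]]
  ]
}}

```text
time: 8.6
tcp_pos: [0.484, -0.3948, 0.0855]
ee_rot: [0.178, 0.984, 0.001, -0.003]
wrist_force: [0.0, 0.2, -0.6]
grip_width: 1.003
```

Run:
```python
from h import *
s=sense(); show(s); print(rel(s,[.4851,-.3961,.0125],DOWN).round(3))
```

```text
t 8.6 tcp [ 0.484  -0.3948  0.0855] F [ 0.   0.2 -0.6] w 1.003 j [-0.72  0.31  1.85 -0.    0.99 -1.94]
[-4.00e-02 -1.70e-02  1.46e+00  1.00e-03 -6.10e-02  6.00e-03]
```

Call:
{"fn": "arm_command", "kwargs": {
  "steps": [
    [[1,-0.04,-0.02,0.8,0,-0.06,0],[1,-0.04,-0.02,1.44,0,-0.06,0],[1,-0.04,-0.02,1.44,0,-0.06,0],[-0.2,-0.04,-0.02,1.44,0,-0.06,0],[-0.2,-0.04,-0.02,1.44,0,-0.06,0],[-0.2,-0.04,-0.02,1.44,0,-0.06,0],[-0.2,-0.04,-0.02,1.44,0,-0.06,0],[-0.2,-0.04,-0.02,1.44,0,-0.06,0]]
  ]
}}

```text
time: 9.6
tcp_pos: [0.4866, -0.3976, 0.017]
ee_rot: [0.178, 0.984, -0.001, 0.002]
wrist_force: [-0.6, 1.3, 6.6]
grip_width: 0.688
```

Run:
```python
from h import *
s=sense(); show(s); 
o=R.from_quat(s["ee_rot"]).as_matrix().T@(np.array([.4851,-.3961,0])-s["tcp_pos"]); print("off",o.round(4))
ox,oz=o[0],s["tcp_pos"][2]
for d in (.135,.1,.042): print(d,rel(s,place(d,ox,oz),LEAN).round(2))
```

```text
t 9.6 tcp [ 0.4866 -0.3976  0.017 ] F [-0.6  1.3  6.6] w 0.688 j [-0.72  0.39  1.88  0.    0.86 -1.94]
off [0.002  0.001  0.0169]
0.135 [-0.2   2.58 -4.02 -0.01 -4.95  0.01]
0.1 [-0.54  2.58 -3.41 -0.01 -4.95  0.01]
0.042 [-1.12  2.58 -2.4  -0.01 -4.95  0.01]
```

Call:
{"fn": "arm_command", "kwargs": {
  "steps": [
    [[-0.2,0,0,-1,0,0,0],[-0.2,0,0,-2,0,0,0],[-0.2,0.1,0,-3.2,0,-1,0],[-0.2,0.2,0.3,-4.2,0,-2,0],[-0.2,0.1,1,-4.3,0,-3.5,0],[-0.2,0,1.8,-4.2,0,-4.95,0],[-0.2,-0.2,2.58,-4.02,0,-4.95,0],[-0.2,-0.2,2.58,-4.02,0,-4.95,0],[-0.2,-0.2,2.58,-4.02,0,-4.95,0],[-0.2,-0.2,2.58,-4.02,0,-4.95,0]]
  ]
}}

```text
time: 10.85
tcp_pos: [0.5396, -0.2801, 0.2159]
ee_rot: [0.172, 0.951, -0.046, 0.253]
wrist_force: [0.0, -0.3, -1.8]
grip_width: 0.688
```

Run:
```python
from ov2 import *
s=sense(); show(s); print(err(s,LEAN)); c=capture("scene"); t=capture("top")
ov("scene",c,375,245,90,75,8,"pics/b1s.png",s,.002,.017,.028)
ov("top",t,370,225,70,75,8,"pics/b1t.png",s,.002,.017,.028)
for d in (.13,.08,.042): print(d,rel(s,place(d,.002,.017),LEAN).round(2))
```

```text
t 10.85 tcp [ 0.5396 -0.2801  0.2159] F [ 0.  -0.3 -1.8] w 0.688 j [-0.58 -0.13  2.16  0.19  0.62 -1.92]
[-0.04 -0.21 -0.01]
d 0.1337 lateral level -0.0007 lateral other -0.0012
d 0.1337 lateral level -0.0007 lateral other -0.0012
0.13 [-0.02  0.01  0.07 -0.01 -0.03 -0.  ]
0.08 [-0.03  0.01  1.07 -0.01 -0.03 -0.  ]
0.042 [-0.03  0.01  1.83 -0.01 -0.03 -0.  ]
```

View pics/b1s.png

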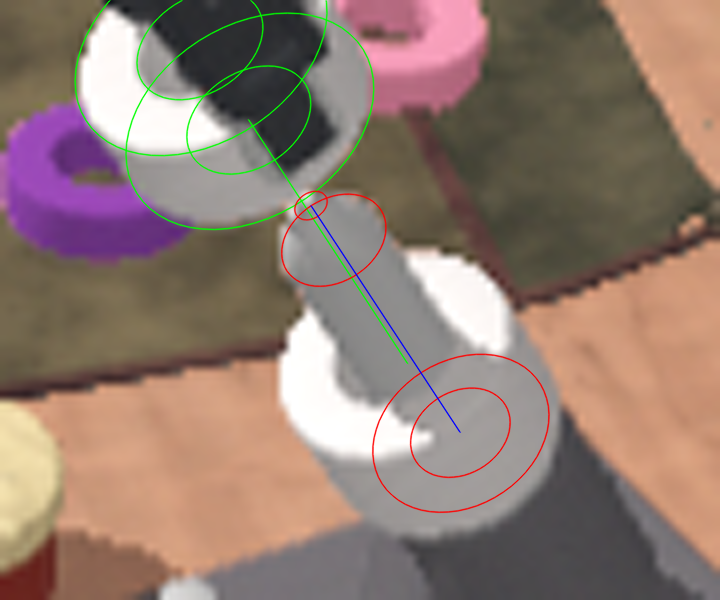

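View pics/b1t.png

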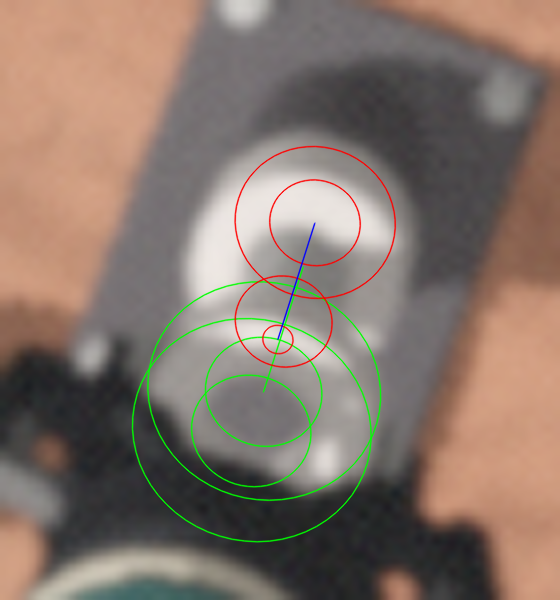

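Call:
{"fn": "arm_command", "kwargs": {
  "steps": [
    [[-0.2,-0.03,0.01,0.3,0,-0.03,0],[-0.2,-0.03,0.01,0.6,0,-0.03,0],[-0.2,-0.03,0.01,0.9,0,-0.03,0],[-0.2,-0.03,0.01,1.2,0,-0.03,0],[-0.2,-0.03,0.01,1.5,0,-0.03,0],[-0.2,-0.03,0.01,1.72,0,-0.03,0],[-0.2,-0.03,0.01,1.72,0,-0.03,0]]
  ]
}}

```text
time: 11.82
tcp_pos: [0.5803, -0.2934, 0.1392]
ee_rot: [0.172, 0.951, -0.045, 0.253]
wrist_force: [-0.2, -0.6, -1.6]
grip_width: 0.693
```

Run:
```python
from ov2 import *
s=sense(); show(s); print(err(s,LEAN)); c=capture("scene")
ov("scene",c,380,255,90,75,8,"pics/b2s.png",s,.002,.017,.028)
```

```text
t 11.82 tcp [ 0.5803 -0.2934  0.1392] F [-0.2 -0.6 -1.6] w 0.693 j [-0.56  0.04  2.15  0.23  0.45 -1.95]
[ 0.04 -0.24  0.02]
d 0.0459 lateral level 0.0011 lateral other -0.0025
```

View pics/b2s.png

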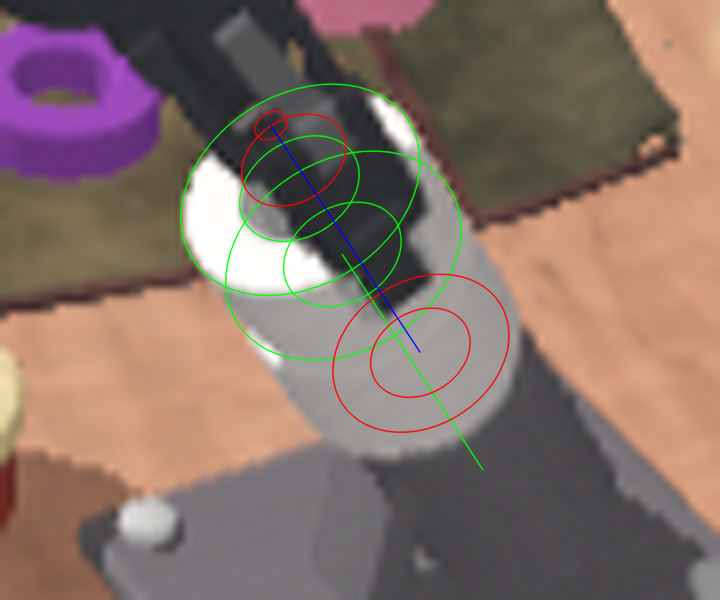

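Call:
{"fn": "arm_command", "kwargs": {
  "steps": [
    [[1,0,0,0,0,0,0],[1,0,0,0,0,0,0],[1,0,0,0,0,0,0],[1,0,0,0,0,0,0],[1,0,0,-0.5,0,0,0],[1,0,0,-1.2,0,0,0],[1,0,0,-2.2,0,0,0],[1,0,0,-2.6,0,0,0],[1,0,0,-2.6,0,0,0]]
  ]
}}

```text
time: 13.0
tcp_pos: [0.5205, -0.2716, 0.2563]
ee_rot: [0.172, 0.95, -0.047, 0.256]
wrist_force: [-0.2, 0.1, -0.9]
grip_width: 1.001
```

Run:
```python
from ov2 import *
s=sense(); show(s); c=capture("scene")
f=dict(s); f["ee_rot"]=R.from_matrix(LEAN).as_quat(); f["tcp_pos"]=place(0.038,-.002,0)
ov("scene",c,380,260,80,75,8,"pics/b3s.png",f,0,0,.028)
for p in ([.435,-.0529,.20],[.435,-.0529,.09]): print(rel(s,p,DOWN).round(2))
```

```text
t 13.0 tcp [ 0.5205 -0.2716  0.2563] F [-0.2  0.1 -0.9] w 1.001 j [-0.59 -0.22  2.15  0.18  0.7  -1.91]
d 0.038 lateral level -0.0 lateral other -0.002
[ 3.27  3.5  -0.6  -0.01  5.03  0.  ]
[ 4.38  3.5   1.3  -0.01  5.03  0.  ]
```

View pics/b3s.png

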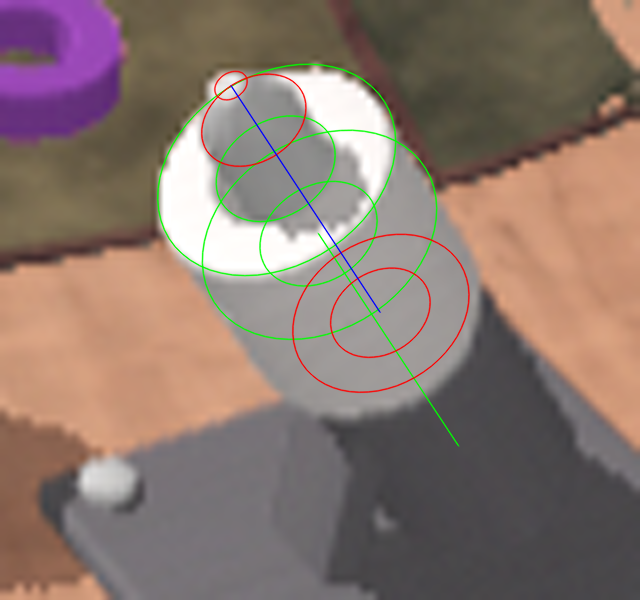

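Call:
{"fn": "arm_command", "kwargs": {
  "steps": [
    [[1,0.9,0.9,-0.3,0,1.3,0],[1,1.7,1.8,-0.5,0,2.6,0],[1,2.5,2.7,-0.6,0,4,0],[1,3.27,3.5,-0.6,0,5.03,0],[1,3.27,3.5,-0.6,0,5.03,0],[1,3.8,3.5,0.3,0,5.03,0],[1,4.38,3.5,1.3,0,5.03,0],[1,4.38,3.5,1.3,0,5.03,0],[1,4.38,3.5,1.3,0,5.03,0]]
  ]
}}

```text
time: 14.18
tcp_pos: [0.4345, -0.0527, 0.089]
ee_rot: [0.178, 0.984, 0.0, -0.002]
wrist_force: [0.8, -1.1, 0.8]
grip_width: 0.998
```

Run:
```python
from h import *
s=sense(); show(s); print(rel(s,[.435,-.0529,.011],DOWN).round(3))
c=capture("scene"); crop(c,260,270,110,100,6,"pics/b4.png")
```

```text
t 14.18 tcp [ 0.4345 -0.0527  0.089 ] F [ 0.8 -1.1  0.8] w 0.998 j [-0.18 -0.04  2.24  0.    0.94 -1.39]
[-1.80e-02 -1.00e-03  1.56e+00  1.00e-03 -3.80e-02 -0.00e+00]
```

View pics/b4.png

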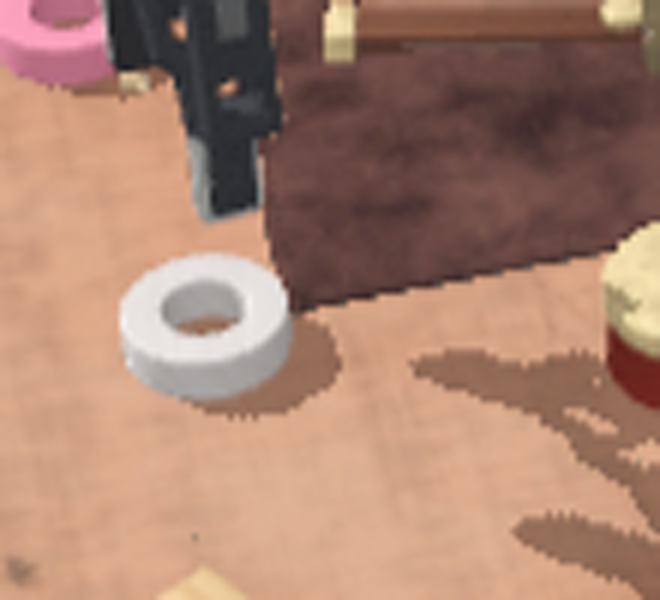

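Call:
{"fn": "arm_command", "kwargs": {
  "steps": [
    [[1,-0.02,0,0.8,0,-0.04,0],[1,-0.02,0,1.4,0,-0.04,0],[1,-0.02,0,1.56,0,-0.04,0],[1,-0.02,0,1.56,0,-0.04,0]]
  ]
}}

```text
time: 14.72
tcp_pos: [0.4355, -0.0526, 0.0113]
ee_rot: [0.178, 0.984, 0.0, 0.001]
wrist_force: [-0.0, -0.4, 0.1]
grip_width: 1.003
```

Call:
{"fn": "arm_command", "kwargs": {
  "steps": [
    [[-0.2,0,0,0,0,0,0],[-0.2,0,0,0,0,0,0],[-0.2,0,0,0,0,0,0],[-0.2,0,0,0,0,0,0],[-0.2,0,0,0,0,0,0]]
  ]
}}

```text
time: 15.35
tcp_pos: [0.4357, -0.0525, 0.0119]
ee_rot: [0.178, 0.984, 0.0, 0.001]
wrist_force: [-1.2, 0.8, 7.0]
grip_width: 0.674
```

Run:
```python
from h import *
s=sense(); show(s); 
o=R.from_quat(s["ee_rot"]).as_matrix().T@(np.array([.435,-.0529,0])-s["tcp_pos"]); print("off",o.round(4))
c=capture("scene"); crop(c,250,270,80,75,8,"pics/b5.png")
```

```text
t 15.35 tcp [ 0.4357 -0.0525  0.0119] F [-1.2  0.8  7. ] w 0.674 j [-0.18  0.09  2.29  0.    0.76 -1.39]
off [ 0.0005 -0.0006  0.0119]
```

View pics/b5.png

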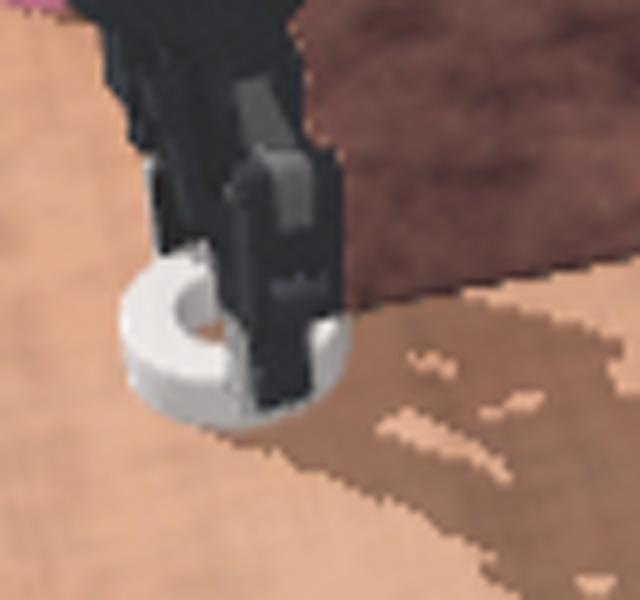

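Run:
```python
from h import *
s=sense()
for d in (.14,.11,.075): print(d,place(d,.0005,.012).round(3),rel(s,place(d,.0005,.012),LEAN).round(2))
```

```text
0.14 [ 0.539 -0.279  0.217] [-3.53 -3.52 -4.1   0.01 -4.98  0.  ]
0.11 [ 0.553 -0.284  0.191] [-3.83 -3.52 -3.58  0.01 -4.98  0.  ]
0.075 [ 0.569 -0.291  0.161] [-4.18 -3.52 -2.97  0.01 -4.98  0.  ]
```

Call:
{"fn": "arm_command", "kwargs": {
  "steps": [
    [[-0.2,0,0,-1,0,0,0],[-0.2,0,0,-2.1,0,0,0],[-0.2,-0.4,-0.4,-3.2,0,-1,0],[-0.2,-1.2,-1.2,-4.3,0,-2,0],[-0.2,-2,-2,-4.4,0,-3.5,0],[-0.2,-2.7,-2.7,-4.4,0,-4.98,0],[-0.2,-3.3,-3.3,-4.3,0,-4.98,0],[-0.2,-3.53,-3.52,-4.1,0,-4.98,0],[-0.2,-3.53,-3.52,-4.1,0,-4.98,0],[-0.2,-3.53,-3.52,-4.1,0,-4.98,0]]
  ]
}}

```text
time: 16.65
tcp_pos: [0.5377, -0.2783, 0.2149]
ee_rot: [0.172, 0.951, -0.046, 0.253]
wrist_force: [-0.7, -0.3, -1.4]
grip_width: 0.668
```

Run:
```python
from ov2 import *
s=sense(); show(s); print(err(s,LEAN)); c=capture("scene"); t=capture("top")
ov("scene",c,375,245,90,75,8,"pics/d1s.png",s,.0005,.012,.018)
ov("top",t,370,225,70,75,8,"pics/d1t.png",s,.0005,.012,.018)
for d in (.13,.075): print(d,rel(s,place(d,.0005,.012),LEAN).round(2))
```

```text
t 16.65 tcp [ 0.5377 -0.2783  0.2149] F [-0.7 -0.3 -1.4] w 0.668 j [-0.58 -0.14  2.16  0.19  0.62 -1.92]
[ 0.04 -0.21  0.04]
d 0.139 lateral level 0.0004 lateral other -0.0023
d 0.139 lateral level 0.0004 lateral other -0.0023
0.13 [-0.05 -0.01  0.18  0.01 -0.04  0.01]
0.075 [-0.05 -0.01  1.28  0.01 -0.04  0.01]
```

View pics/d1s.png

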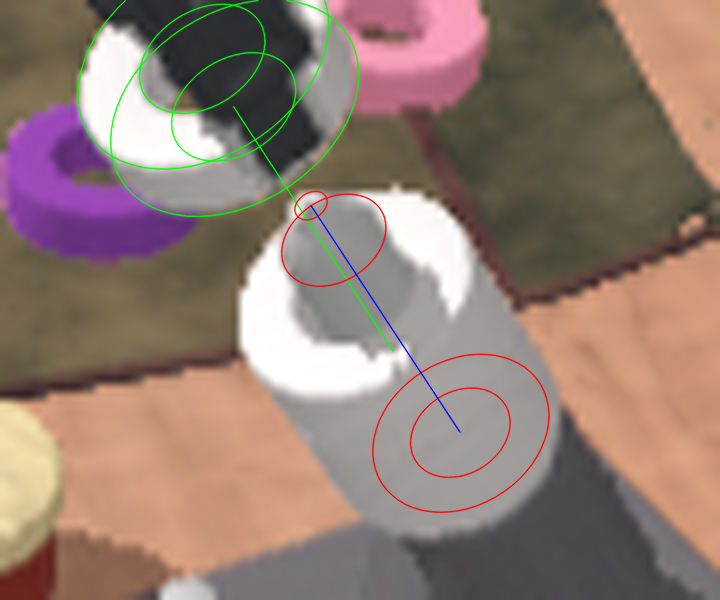

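View pics/d1t.png

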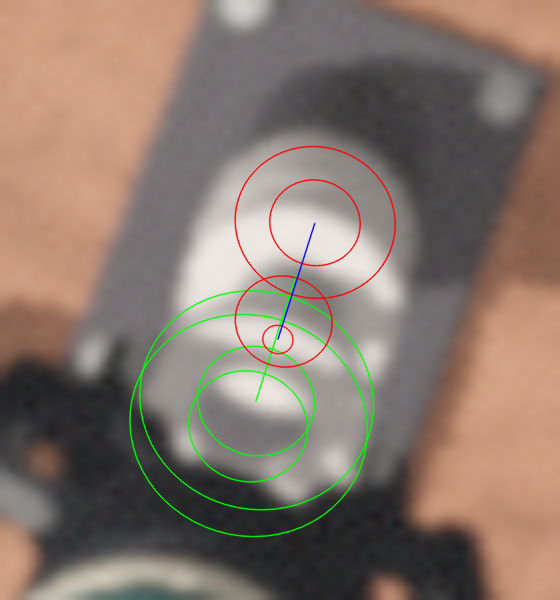

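Call:
{"fn": "arm_command", "kwargs": {
  "steps": [
    [[-0.2,-0.05,-0.01,0.1,0,-0.04,0],[-0.2,-0.05,-0.01,0.35,0,-0.04,0],[-0.2,-0.05,-0.01,0.6,0,-0.04,0],[-0.2,-0.05,-0.01,0.85,0,-0.04,0],[-0.2,-0.05,-0.01,1.1,0,-0.04,0],[-0.2,-0.05,-0.01,1.34,0,-0.04,0],[-0.2,-0.05,-0.01,1.34,0,-0.04,0],[-0.2,-0.05,-0.01,1.34,0,-0.04,0]]
  ]
}}

```text
time: 17.75
tcp_pos: [0.5712, -0.2919, 0.1579]
ee_rot: [0.172, 0.95, -0.046, 0.255]
wrist_force: [-0.5, -0.4, -1.7]
grip_width: 0.672
```

Run:
```python
from ov2 import *
s=sense(); show(s); print(err(s,LEAN)); c=capture("scene")
ov("scene",c,380,250,90,75,8,"pics/d2s.png",s,.0005,.012,.018)
```

```text
t 17.75 tcp [ 0.5712 -0.2919  0.1579] F [-0.5 -0.4 -1.7] w 0.672 j [-0.57 -0.    2.15  0.22  0.49 -1.95]
[0.01 0.07 0.02]
d 0.0716 lateral level -0.0006 lateral other 0.0006
```

View pics/d2s.png

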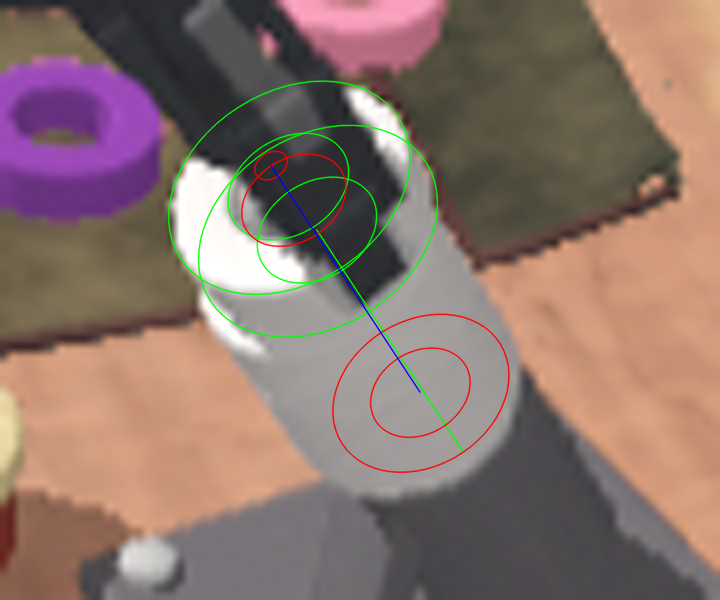

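Call:
{"fn": "arm_command", "kwargs": {
  "steps": [
    [[-0.2,0,0,0.05,0,0,0],[1,0,0,0.05,0,0,0],[1,0,0,0.05,0,0,0],[1,0,0,0.05,0,0,0],[1,0,0,0.05,0,0,0],[1,0,0,-0.5,0,0,0],[1,0,0,-1.2,0,0,0],[1,0,0,-2,0,0,0],[1,0,0,-2.6,0,0,0],[1,0,0,-2.6,0,0,0]]
  ]
}}

```text
time: 19.05
tcp_pos: [0.5109, -0.2698, 0.2741]
ee_rot: [0.171, 0.95, -0.047, 0.258]
wrist_force: [0.5, 0.6, -0.5]
grip_width: 0.998
```

Run:
```python
from ov2 import *
s=sense(); show(s); c=capture("scene"); t=capture("top")
f=dict(s); f["ee_rot"]=R.from_matrix(LEAN).as_quat(); f["tcp_pos"]=place(0.0,-.002,0)
ov("scene",c,380,260,80,75,8,"pics/d3s.png",f,0,0,.084)
ov("top",t,372,220,60,60,8,"pics/d3t.png",f,0,0,.084)
crop(c,380,260,80,75,8,"pics/d3r.png")
```

```text
t 19.05 tcp [ 0.5109 -0.2698  0.2741] F [ 0.5  0.6 -0.5] w 0.998 j [-0.6  -0.26  2.15  0.18  0.74 -1.91]
d 0.0 lateral level -0.0 lateral other -0.002
d 0.0 lateral level -0.0 lateral other -0.002
```

View pics/d3s.png

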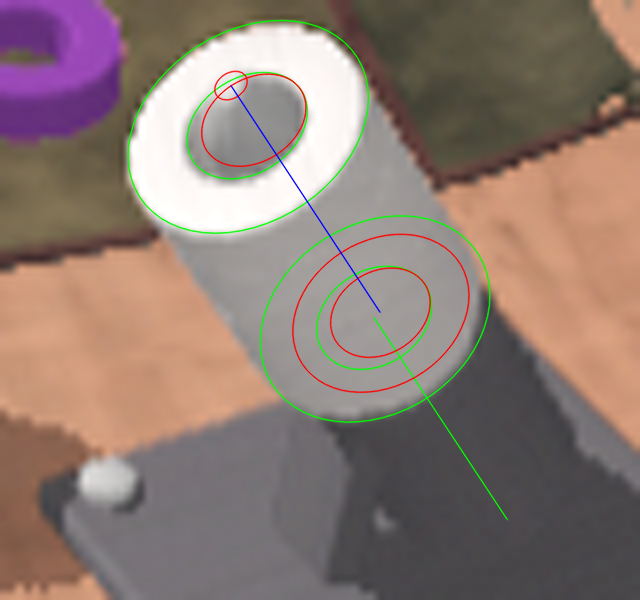

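View pics/d3r.png

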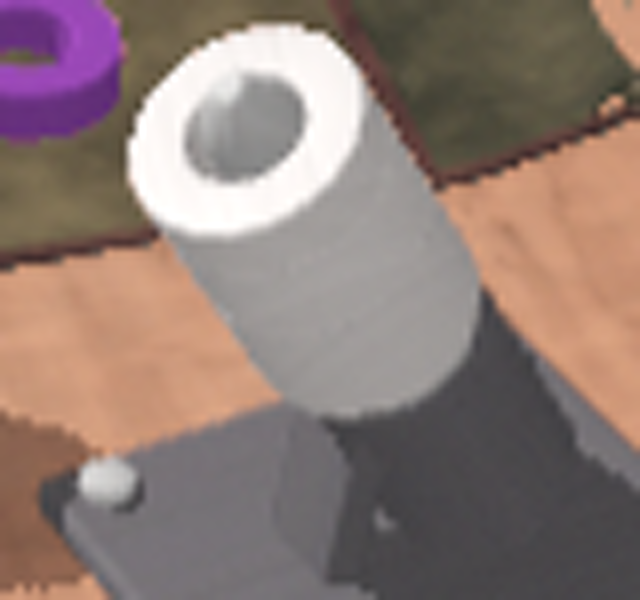

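View pics/d3t.png

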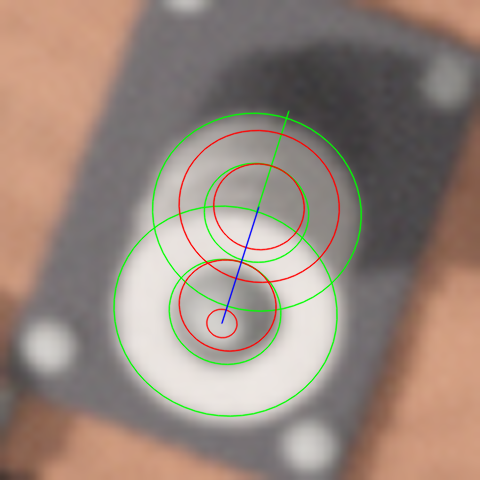

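Run:
```python
from h import *
c=capture("scene"); cv2.imwrite("pics/end.png",c[:,:,::-1])
```

```text
(no output)
```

View pics/end.png

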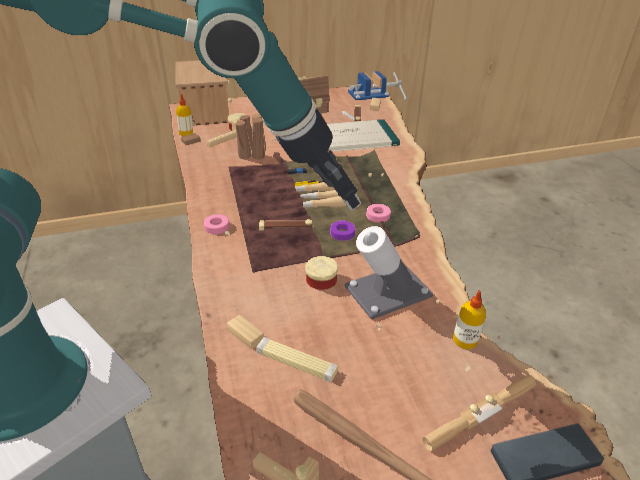

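The three collars form one gapless stack at (380,250), the gripper is clear of it, and the other items are where they started: tin (321,272), bottles, rings and bevel. Now I'll hand the job in.

```bash
python3 -c "
from workcell import *
print(finish_job())"
```

```text
the job is handed in; nothing more can be done
None
```

I threaded the thick, then the medium, then the thin collar onto the leaning arbor and let go of each one on the shaft so it slid down into place. I then backed the gripper clear and handed the job in at about 19 s of the 67 s allowed.

- **Seating:** In the last scene-camera overlay the stack's top face and lower edge line up with an 84 mm stack on the shoulder, and I could see no gaps. The top view agrees. The collars rest about 2 mm towards the lean side, which is just the bore clearance.
- **Forces:** The wrist force stayed at about 7 N or less in every reading I took, with the highest readings while gripping. No contact force showed while threading the collars on.
- **Other items:** In the final picture the other bench items look unmoved. I checked this by eye, not by measuring.
- **Disagreement:** My rough measurement of the stand plate came out about 5% small (141 x 104 mm against the given 150 x 110 mm). I did not use that plate size for placing; I set the arbor's position from the overlays, and the collars threaded on cleanly.

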